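# Stand up the particle-size chart on its kickstand

## Task

Two small framed charts lie face down on the table. Take the one with the blue kickstand leg: swing its leg out as far as it goes and stand the frame upright on the table, leaning back on the leg. Leave the chart with the yellow leg as it is.

Things in the scene. Friction and masses are not known exactly. Their poses are not given: they have to be found in the camera images.
- blue_chart: Black chart frame with a blue leg, 0.2 kg, 120 x 50 x 14 mm, lying back up, top away from the robot; round 6 mm bottom lip, so it needs the leg to stand. Origin: middle of the face's bottom edge, on the table; x to the top edge, y across, z out of the back. Swivelling metal button, 12 mm dia, on each side at x 106, z 10 mm (58 mm over both): gripped there the frame turns freely. Leg's hinge axis: along y at x 72, z 23 mm.
- blue_leg (a joint): Opening of the blue leg, rad: 0 folded along the back, 0.785 (45 degrees) fully out at its stop; starts at 0 to 0.12. Slightly stiff (0.3 N at the foot), stays where it is left. On the open leg the frame stands leaning back 19 degrees from vertical, that is turned up 109 degrees about its bottom edge from lying, back and leg toward the robot.
- blue_foot (a point): Centre of the blue foot bar at the leg's free end, 62 mm from the hinge axis. It is a free roller, 24 mm long along the frame's y, 12 mm dia. Folded, it lies at x 10 mm of the frame, 9 mm above the back, so fingers can close on its ends from above; opening lifts it in an arc about the hinge. When the frame stands, the foot is on the table and this point 6 mm up.
- yellow_foot (a point): The same point on the other chart, which is alike but has a yellow leg and is to be left alone.

How it is judged:
By the outcome, as a careful person would: the job done as asked, in the order asked, and still so for the second after the job is handed in, with the robot touching nothing.
It also fails if it takes over 45 s, if anything falls off the work surface, if the arm or the gripper's body presses on something with over 40 N, if the wrist force passes 120 N, or if a joint passes its speed limit or range.

## Robot

A 7-joint arm with a two-finger parallel gripper is mounted at the origin on the work surface; the furniture and walls round the work are solid. World frame = base frame: x ahead of the robot, y to its left, z up, the work surface at z = 0. Lengths are in mm, angles in rad, forces in N, time in s.
With the tool pointing down it reaches from about 425 to 925 mm from the base axis. Payload 6.8 kg.
Tool frame: the origin (TCP) lies between the finger pads; the fingertips stand 14 mm ahead of it and the grasp point (between the pads) lies 5 mm behind it (manip.tcp_to_tips is the distance from the TCP to the fingertips, in mm); z points along the fingers, x is the direction in which the jaws open and shut, and the axes are right-handed (so a half turn about z gives the same grasp; the last joint's range is limited). The gripper opens to 85 mm and grips with 20 to 120 N. Pads are 22 mm wide; open, the fingers measure 114 mm over their backs; the gripper's body (76 mm by 85 mm) begins 54 mm behind the grasp point. The pads swing forward as they close: fully open they stand 13 mm farther back than shut.
Start: joints at [-1.223, 0.477, 0.022, 1.555, -0.011, 1.109, -0.083], TCP at [297.121, 606.107, 245.308] pointing down, gripper open.
Joint ranges: [-2.96, 2.96], [-0.34, 2.1], [-1.41, 1.46], [0.24, 2.44], [-1.37, 4.51], [0.17, 1.92], [-2.96, 2.96]. Speed limits (rad/s): [2.39, 2.39, 3.14, 3.14, 3.14, 3.14, 3.14].

## Interface

Orientations are given as [roll, pitch, yaw] about the fixed x, y, z axes, in that order (R = Rz(yaw) Ry(pitch) Rx(roll)).
In Python, from workcell import manip gives the robot as it stands.
- The arm moves only by the tool carry_out, never from a script. Its arguments are lists of equal length, an entry for each row: "dr": the turn, a rotation vector about the tool's x, y, z in rad, a list of three; "travel": the shift along the tool's x, y, z in cm, a list of three; "fingers": the closure, from 0 (fully open) to 1 (shut). In form: {"dr": [[wx, wy, wz], ...], "travel": [[tx, ty, tz], ...], "fingers": [fingers, ...]}. A call has 1 to 5 rows; each row shifts and turns the commanded pose from where the row before left it, along the tool's axes as they then stand; what a row does not reach is not made up. A row lasts 1/8 s, in which the tool goes at most 62.5 mm and 10.7 degrees, less where a joint would pass 70% of its speed; a pose out of reach is approached as far as the arm can. A call is refused whole if a number of a shift passes 6.25 or a number of a turn 0.188, either way. A call with a gripper value outside its range is refused whole. The fingers move at their own pace and stop on an object; "squeeze" is the grip in N (left out, the last holds). Time passes only in rows, so rows that do not move let the fingers close. It gives the time, the measured TCP pose, the force and the opening at its end, in the units of the state.
- manip.get_state(): the state, without advancing time (a new reading comes with each control period).
- manip.capture(name): name is "side" or "top"; returns a dict with "color" (480x640x3 uint8, red, green, blue), "fx", "fy", "cx", "cy" (pixels), "rvec" (rotation vector, rad) and "tvec" (3), from world to camera coordinates, as OpenCV has them. Camera axes: x right, y down, z forward; pixel columns grow to the right and rows downward; lengths in mm; the calibration is good to about 2 mm. A picture is of the moment at which its call begins. There is no depth.
- manip.hand_in(): hands the job in, once; it reports no verdict.
The state is a dict: "time": time; "q": joint angles; "joint_velocities": joint speeds; "effort": joint torques, N m; "tool_pos": TCP position; "orientation": TCP orientation; "contact_force": force on the tool from outside, world axes, zero at the start; "ft_torque": the same for the moment, N m; "gripper_width": opening from 0.0 (shut) to 1.0 (fully open).
Only numpy, scipy, OpenCV 4.12 (cv2) and the standard library are available. Lean on these libraries where they do the work, as an engineer would, in place of code of your own. Each camera call takes 0.05 s, during which the arm holds its last target.

## Working session

There is one attempt and no reset: what is moved stays moved. The work goes in short steps, Python scripts to look and compute and a tool call to move; the robot and the scene stay as the last step left them, time stands still between calls to the robot, and variables do not carry over. Pictures are saved under pics/ and viewed, and the job is handed in when it is done.

Besides the shell and the picture viewer there is one more tool, called after "Call:" as name(argument=value, ...), one argument or row to a line, values as JSON. carry_out: Moves the arm, as the interface text tells. Its arguments: {"type":"object","properties":{"dr":{"type":"array","items":{"type":"array","items":{"type":"number"}}},"travel":{"type":"array","items":{"type":"array","items":{"type":"number"}}},"fingers":{"type":"array","items":{"type":"number"}},"squeeze":{"type":"number"}},"required":["dr","travel","fingers"]}

```bash
mkdir -p pics
python3 - <<'E'
from workcell import manip
import cv2,json
print(manip.get_state())
for n in("side","top"):
    c=manip.capture(n); cv2.imwrite(f"pics/{n}0.png",c["color"][:,:,::-1])
    print(n,{k:v for k,v in c.items() if k!="color"})
E
```

```text
{'time': 0.0, 'q': array([-1.22311618,  0.47779958,  0.02236119,  1.55644834, -0.01150443,
        1.10929747, -0.08309066]), 'joint_velocities': array([-8.00397025e-05, -5.65675647e-04, -2.52778982e-04,  1.31826117e-03,
        6.13696460e-04, -1.71142139e-03,  1.43757789e-04]), 'effort': array([ 8.69385949e-04, -5.96459770e+01,  1.60821039e+00, -2.81194675e+01,
        1.24683927e-02,  9.39139776e-03, -9.91118782e-06]), 'tool_pos': array([296.88387088, 605.57683616, 244.32777634]), 'orientation': array([3.14145113e+00, 1.81876768e-03, 1.11502598e+00]), 'contact_force': array([0.56831418, 0.36253978, 0.63279882]), 'ft_torque': array([ 0.01519029,  0.03124586, -0.00998841]), 'gripper_width': 0.9990136191980896}
side {'fx': 548.3422171487358, 'fy': 548.3422171487358, 'cx': 321.0580143141719, 'cy': 238.71664992049782, 'rvec': array([ 2.26538603, -0.27773977,  0.14315154]), 'tvec': array([-481.29065887,  117.76006215,  908.42699147])}
top {'fx': 512.885513932333, 'fy': 512.885513932333, 'cx': 325.9993975532989, 'cy': 237.13656352413227, 'rvec': array([ 2.104761  , -2.13988676,  0.13217206]), 'tvec': array([ 25.85264935, 464.28414194, 805.31182191])}
```

View pics/side0.png

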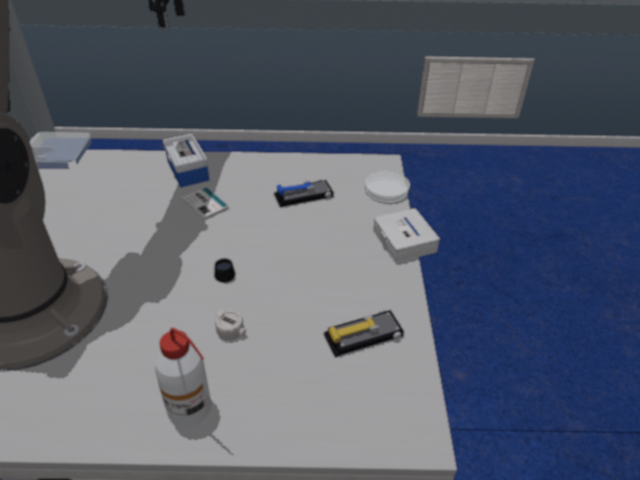

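View pics/top0.png

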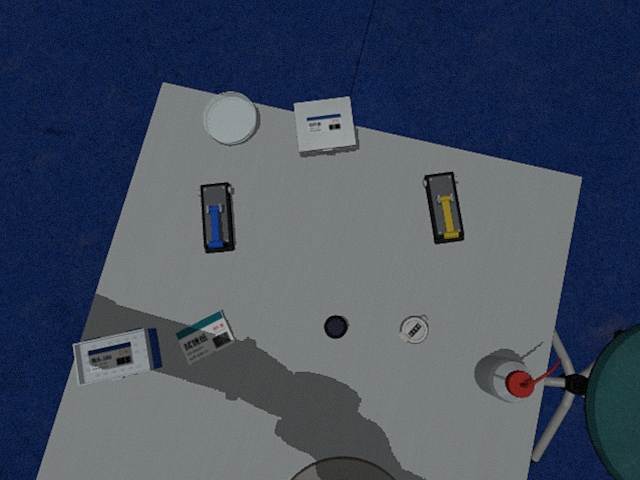

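The top view shows the blue chart at about (217,217) with its foot near (216,243). The side view shows it at (304,191), foot near (281,188). The yellow chart is well clear of it, at (444,207) in the top view.

```bash
cat > h.py <<'E'
import numpy as np,cv2
from workcell import manip
from scipy.spatial.transform import Rotation as Ro
np.set_printoptions(precision=2,suppress=True)
def cam(c):
    R=cv2.Rodrigues(c["rvec"])[0]; K=np.array([[c["fx"],0,c["cx"]],[0,c["fy"],c["cy"]],[0,0,1]])
    return R,np.asarray(c["tvec"]).reshape(3),K
def ray(c,uv):
    R,t,K=cam(c); d=R.T@np.linalg.inv(K)@np.array([uv[0],uv[1],1.]); return -R.T@t,d/np.linalg.norm(d)
def onplane(c,uv,z):
    o,d=ray(c,uv); return o+d*(z-o[2])/d[2]
def tri(c1,u1,c2,u2):
    o1,d1=ray(c1,u1);o2,d2=ray(c2,u2)
    s=np.linalg.lstsq(np.c_[d1,-d2],o2-o1,rcond=None)[0]
    a=o1+d1*s[0];b=o2+d2*s[1]; return (a+b)/2,np.linalg.norm(a-b)
def proj(c,p):
    return cv2.projectPoints(np.float64(p).reshape(-1,3),c["rvec"],c["tvec"],cam(c)[2],None)[0].reshape(-1,2)
def blue(im):
    h=cv2.cvtColor(im,cv2.COLOR_RGB2HSV); return cv2.inRange(h,(105,150,120),(125,255,255))
def crop(im,x,y,w,h,s,name):
    cv2.imwrite(name,cv2.resize(im[y:y+h,x:x+w,::-1],None,fx=s,fy=s,interpolation=cv2.INTER_CUBIC))
E
python3 - <<'E'
from h import *
T=manip.capture("top");S=manip.capture("side")
a=cv2.resize(T["color"][170:265,180:255],None,fx=5,fy=5,interpolation=cv2.INTER_CUBIC)
b=cv2.resize(S["color"][165:220,265:345],None,fx=5,fy=5,interpolation=cv2.INTER_CUBIC)
b=cv2.copyMakeBorder(b,0,a.shape[0]-b.shape[0],0,0,0)
cv2.imwrite("pics/c1.png",np.hstack([a,b])[:,:,::-1])
m=cv2.inRange(T["color"],(0,0,0),(60,60,60));m[:170]=0;m[265:]=0;m[:,:185]=0;m[:,250:]=0
cs=max(cv2.findContours(m,0,1)[0],key=cv2.contourArea);r=cv2.minAreaRect(cs);print(r);bx=cv2.boxPoints(r);print(bx)
P=np.array([onplane(T,p,10) for p in bx]);print(P, np.linalg.norm(np.diff(P,axis=0),axis=1))
for c,x0,x1,y0,y1 in((T,195,240,170,260),(S,270,320,170,205)):
    k=blue(c["color"]);z=np.zeros_like(k);z[y0:y1,x0:x1]=k[y0:y1,x0:x1];ys,xs=np.nonzero(z)
    print(len(xs),xs.min(),xs.max(),ys.min(),ys.max(),cv2.minAreaRect(np.c_[xs,ys].astype(np.float32)))
E
```

```text
((217.03768920898438, 217.2066650390625), (68.99507141113281, 30.484039306640625), 86.00909423828125)
[[199.43 183.85]
 [229.84 181.73]
 [234.64 250.56]
 [204.23 252.68]]
[[567.35 238.4   10.  ]
 [569.91 185.09  10.  ]
 [448.96 174.91  10.  ]
 [446.28 227.03  10.  ]] [ 53.37 121.37  52.19]
258 209 221 207 246 ((215.0, 226.5), (39.0, 12.0), 90.0)
91 278 309 183 190 ((293.5670471191406, 186.6482391357422), (4.493262767791748, 31.45284080505371), 84.0938491821289)
```

View pics/c1.png

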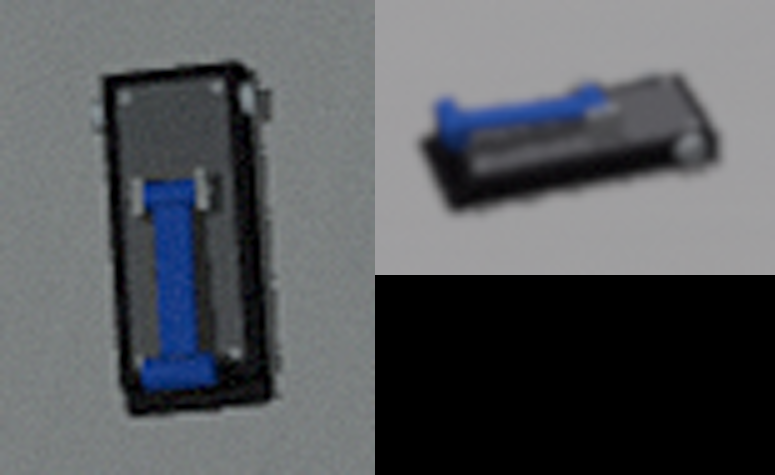

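Run:
```python
from h import *
T=manip.capture("top");S=manip.capture("side")
f,e=tri(T,(215.6,244.6),S,(280.4,188.6));print("foot",f,e)
h,e=tri(T,(214.2,208.6),S,(383/5+0*1+0+ (593-375)/5-383/5+265,165+100/5),);print("hinge",h,e)
for z in(14,):
  for p in((200.6,185.2),(205.6,252.6)): print("left edge z14",onplane(T,p,z))
print(onplane(T,(235,250.5),0),onplane(T,(229.5,182.8),14))
print("foot@z23",onplane(T,(215.6,244.6),23),"hinge@23",onplane(T,(214.2,208.6),26))
# yellow foot for reference
```

```text
foot [459.26 202.76  29.44] 4.659622890168996
hinge [520.79 207.5   25.4 ] 2.978816541281354
left edge z14 [563.8  235.14  14.  ]
left edge z14 [445.84 223.59  14.  ]
[450.43 176.44   0.  ] [566.9  184.75  14.  ]
foot@z23 [457.88 204.49  23.  ] hinge@23 [519.14 207.4   26.  ]
```

```bash
cat >> h.py <<'E'
def go(p,yaw=None,pitch=0.,R=None):
    s=manip.get_state(); R0=Ro.from_euler("xyz",s["orientation"])
    if R is None: R=Ro.from_euler("xyz",[np.pi,pitch,yaw])
    print("t",s["time"],"pos",s["tool_pos"],"rpy",s["orientation"],"F",s["contact_force"],"w",s["gripper_width"])
    print("travel cm now-frame",R0.inv().apply(np.array(p)-s["tool_pos"])/10,"target-frame",R.inv().apply(np.array(p)-s["tool_pos"])/10,"dr",(R0.inv()*R).as_rotvec())
E
python3 - <<'E'
from h import *
print(manip.tcp_to_tips,[a for a in dir(manip) if a[0]!='_'])
go([458,202,120],1.656)
T=manip.capture("top");S=manip.capture("side")
y=.085;ex=np.array([np.cos(y),np.sin(y),0]);ey=np.array([-ex[1],ex[0],0]);B=np.array([447,200.5,0])
W=lambda x,yy,z:B+ex*x+ey*yy+[0,0,z]
out=[]
for c,(x0,y0,w,h) in((T,(180,165,80,100)),(S,(260,160,90,70))):
    im=cv2.resize(c["color"][y0:y0+h,x0:x0+w],None,fx=5,fy=5,interpolation=cv2.INTER_CUBIC).copy()
    q=lambda P:tuple(int(v) for v in ((proj(c,P)[0]-[x0,y0])*5+2))
    for z,col in((0,(255,0,0)),(14,(0,255,0))):
        L=[q(W(*a,z)) for a in((0,-25),(120,-25),(120,25),(0,25))]
        cv2.polylines(im,[np.array(L)],True,col,1)
    for P in((10,-12,23),(10,12,23),(72,0,23),(106,29,10),(106,-29,10)): cv2.circle(im,q(W(*P)),3,(255,255,0),-1)
    out.append(im)
out[1]=cv2.copyMakeBorder(out[1],0,150,0,0,0)
cv2.imwrite("pics/ov.png",np.hstack(out)[:,:,::-1])
print("card",[onplane(T,p,0) for p in((222,312),(177,350),(235,345))])
E
```

```text
14.0 ['Unreachable', 'capture', 'get_state', 'hand_in', 'tcp_to_tips']
t 0.3 pos [297.04 605.93 244.96] rpy [3.14 0.   1.11] F [ 0.61 -0.14  0.41] w 0.9997642936811828
travel cm now-frame [-29.18  32.23  12.51] target-frame [-41.62  12.6   12.5 ] dr [-0.    0.   -0.54]
card [array([345.96, 197.04,   0.  ]), array([284.  , 271.86,   0.  ]), array([291.04, 174.12,   0.  ])]
```

View pics/ov.png

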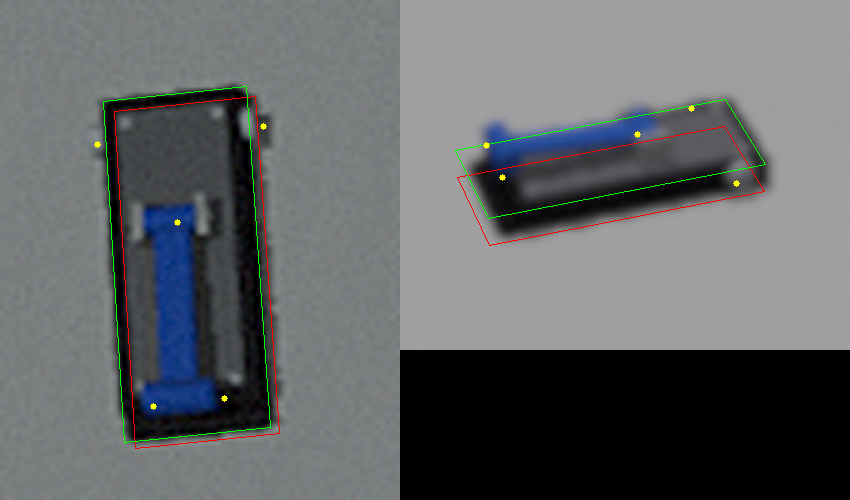

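Call:
carry_out(
  dr=[
    [0, 0, -0.18],
    [0, 0, -0.18],
    [0, 0, -0.18],
    [0, 0, 0],
    [0, 0, 0],
  ],
  travel=[
    [0, 0, 0],
    [0, 0, 0],
    [0, 0, 0],
    [-5.5, 1.7, 0],
    [-5.5, 1.7, 0],
  ],
  fingers=[0.5, 0.5, 0.5, 0.5, 0.5],
  squeeze=25,
)

```text
time: 1.02
tool_pos: [340.5, 498.3, 245.1]
orientation: [3.141, -0.0, 1.656]
contact_force: [0.6, -0.0, -0.4]
gripper_width: 0.5
```

Call:
carry_out(
  dr=[
    [0, 0, 0],
    [0, 0, 0],
    [0, 0, 0],
    [0, 0, 0],
    [0, 0, 0],
  ],
  travel=[
    [-5.5, 1.7, 0],
    [-5.5, 1.7, 0],
    [-5.5, 1.7, 0],
    [-5.5, 1.7, 2],
    [-5.5, 1.7, 2],
  ],
  fingers=[0.5, 0.5, 0.5, 0.5, 0.5],
)

```text
time: 1.65
tool_pos: [448.9, 230.9, 205.5]
orientation: [3.14, -0.001, 1.655]
contact_force: [1.7, -0.2, -0.7]
gripper_width: 0.505
```

Run:
```python
from h import *
go([459,203,100],1.656)
```

```text
t 1.65 pos [448.89 230.91 205.46] rpy [ 3.14 -0.    1.66] F [ 1.75 -0.17 -0.75] w 0.5046318751108935
travel cm now-frame [-2.88  0.75 10.54] target-frame [-2.87  0.77 10.55] dr [ 0. -0. -0.]
```

Call:
carry_out(
  dr=[
    [0, 0, 0],
    [0, 0, 0],
    [0, 0, 0],
    [0, 0, 0],
  ],
  travel=[
    [-2.9, 0.75, 4],
    [0, 0, 5],
    [0, 0, 4.5],
    [0, 0, 0],
  ],
  fingers=[0.5, 0.5, 0.5, 0.5],
)

```text
time: 2.15
tool_pos: [455.9, 203.0, 68.0]
orientation: [-3.136, 0.003, 1.655]
contact_force: [-0.5, -1.4, -0.5]
gripper_width: 0.501
```

Run:
```python
from h import *
T=manip.capture("top");S=manip.capture("side")
a=cv2.resize(T["color"][170:270,175:255],None,fx=5,fy=5,interpolation=cv2.INTER_CUBIC)
b=cv2.resize(S["color"][130:230,260:340],None,fx=5,fy=5,interpolation=cv2.INTER_CUBIC)
cv2.imwrite("pics/c2.png",np.hstack([a,b])[:,:,::-1])
go([459,203,32],1.656)
```

```text
t 2.25 pos [458.5  204.56  71.21] rpy [ 3.14 -0.    1.65] F [ 0.58 -0.28 -1.28] w 0.5008834871793756
travel cm now-frame [-0.16  0.03  3.92] target-frame [-0.16  0.04  3.92] dr [ 0. -0. -0.]
```

View pics/c2.png

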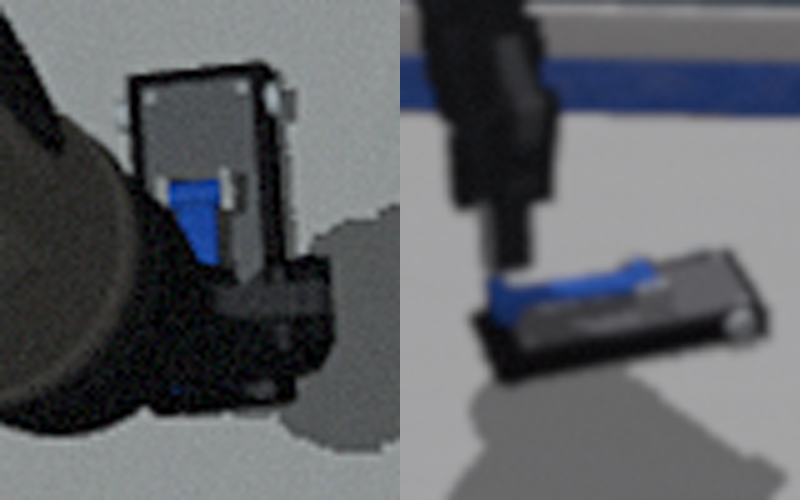

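The side view shows the near finger (columns 485–530) straight above the foot (505,300), so I'll descend.

Call:
carry_out(
  dr=[
    [0, 0, 0],
    [0, 0, 0],
    [0, 0, 0],
    [0, 0, 0],
  ],
  travel=[
    [-0.15, 0, 2],
    [0, 0, 1.9],
    [0, 0, 0],
    [0, 0, 0],
  ],
  fingers=[0.5, 0.5, 0.5, 0.5],
)

```text
time: 2.75
tool_pos: [459.3, 203.5, 33.1]
orientation: [3.139, -0.001, 1.655]
contact_force: [0.5, -0.5, 0.4]
gripper_width: 0.5
```

Call:
carry_out(
  dr=[
    [0, 0, 0],
    [0, 0, 0],
    [0, 0, 0],
    [0, 0, 0],
    [0, 0, 0],
  ],
  travel=[
    [0, 0, 0],
    [0, 0, 0],
    [0, 0, 0],
    [0, 0, 0],
    [0, 0, 0],
  ],
  fingers=[0.65, 0.75, 0.85, 0.85, 0.85],
)

```text
time: 3.38
tool_pos: [458.3, 202.8, 31.3]
orientation: [3.141, -0.0, 1.655]
contact_force: [0.7, 0.2, 0.0]
gripper_width: 0.27
```

Run:
```python
from h import *
T=manip.capture("top");S=manip.capture("side")
a=cv2.resize(T["color"][170:270,175:255],None,fx=5,fy=5,interpolation=cv2.INTER_CUBIC)
b=cv2.resize(S["color"][130:230,260:340],None,fx=5,fy=5,interpolation=cv2.INTER_CUBIC)
cv2.imwrite("pics/c3.png",np.hstack([a,b])[:,:,::-1])
go([459,203,32],1.656)
```

```text
t 3.475 pos [458.19 202.75  31.26] rpy [ 3.14 -0.    1.65] F [0.9  0.92 0.49] w 0.2712028049198216
travel cm now-frame [ 0.02  0.08 -0.07] target-frame [ 0.02  0.08 -0.07] dr [ 0. -0. -0.]
```

View pics/c3.png

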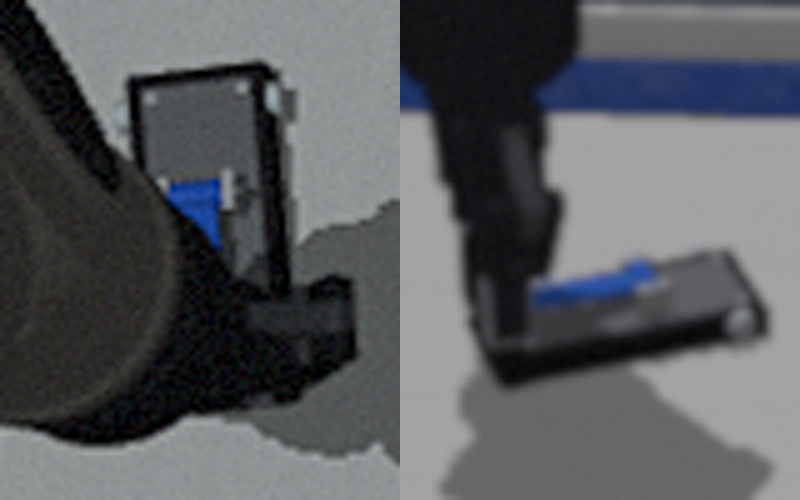

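Call:
carry_out(
  dr=[
    [0, 0, 0],
    [0, 0, 0],
    [0, 0, 0],
    [0, 0, 0],
    [0, 0, 0],
  ],
  travel=[
    [0, 0.06, -0.43],
    [0, 0.06, -0.43],
    [0, 0.12, -0.45],
    [0, 0.13, -0.44],
    [0, 0.19, -0.43],
  ],
  fingers=[0.85, 0.85, 0.85, 0.85, 0.85],
)

```text
time: 4.1
tool_pos: [463.5, 203.0, 53.4]
orientation: [-3.141, 0.0, 1.655]
contact_force: [-0.5, -0.1, -0.1]
gripper_width: 0.269
```

Call:
carry_out(
  dr=[
    [0, 0, 0],
    [0, 0, 0],
    [0, 0, 0],
    [0, 0, 0],
    [0, 0, 0],
  ],
  travel=[
    [0, 0.19, -0.42],
    [0, 0.25, -0.4],
    [0, 0.26, -0.38],
    [0, 0.3, -0.35],
    [0, 0, 0],
  ],
  fingers=[0.85, 0.85, 0.85, 0.85, 0.85],
)

```text
time: 4.72
tool_pos: [474.1, 204.1, 69.0]
orientation: [3.141, -0.0, 1.655]
contact_force: [-1.6, -0.2, 1.7]
gripper_width: 0.273
```

Run:
```python
from h import *
T=manip.capture("top");S=manip.capture("side")
a=cv2.resize(T["color"][170:270,175:255],None,fx=5,fy=5,interpolation=cv2.INTER_CUBIC)
b=cv2.resize(S["color"][130:230,260:340],None,fx=5,fy=5,interpolation=cv2.INTER_CUBIC)
cv2.imwrite("pics/c4.png",np.hstack([a,b])[:,:,::-1])
go([459,203,32],1.656)
```

```text
t 4.825 pos [473.87 204.05  68.66] rpy [ 3.14 -0.    1.65] F [-1.25 -0.25  1.24] w 0.27174687199208913
travel cm now-frame [ 0.02 -1.49  3.67] target-frame [ 0.02 -1.49  3.67] dr [ 0. -0. -0.]
```

View pics/c4.png

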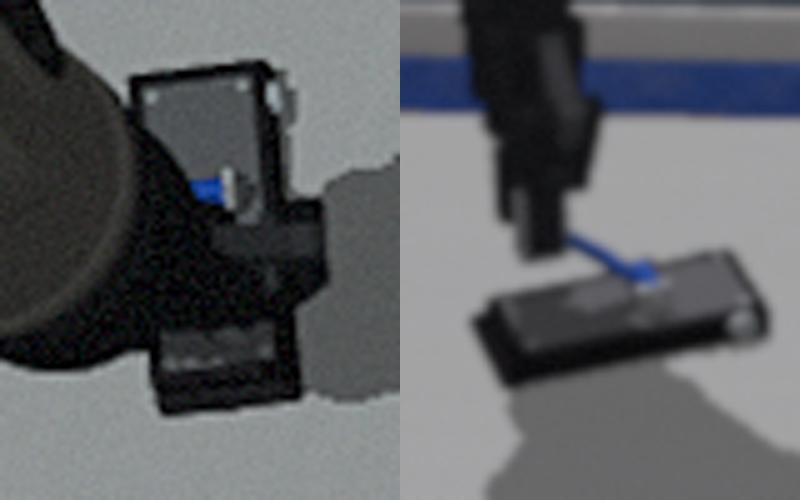

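Call:
carry_out(
  dr=[
    [0, 0, 0],
    [0, 0, 0],
    [0, 0, 0],
    [0, 0, 0],
  ],
  travel=[
    [0, 0.25, -0.25],
    [0, 0.25, -0.25],
    [0, 0, 0],
    [0, 0, 0],
  ],
  fingers=[0.85, 0.85, 0.85, 0.85],
)

```text
time: 5.32
tool_pos: [478.9, 204.4, 73.6]
orientation: [3.141, -0.0, 1.655]
contact_force: [1.0, -0.3, -1.6]
gripper_width: 0.272
```

Run:
```python
from h import *
T=manip.capture("top");S=manip.capture("side")
a=cv2.resize(T["color"][170:270,175:255],None,fx=5,fy=5,interpolation=cv2.INTER_CUBIC)
b=cv2.resize(S["color"][130:230,260:340],None,fx=5,fy=5,interpolation=cv2.INTER_CUBIC)
cv2.imwrite("pics/c5.png",np.hstack([a,b])[:,:,::-1])
go([459,203,32],1.656)
```

```text
t 5.425 pos [478.77 204.41  73.51] rpy [ 3.14 -0.    1.65] F [-0.31  0.12 -1.23] w 0.2749741758462816
travel cm now-frame [ 0.03 -1.98  4.15] target-frame [ 0.03 -1.98  4.15] dr [ 0. -0. -0.]
```

View pics/c5.png

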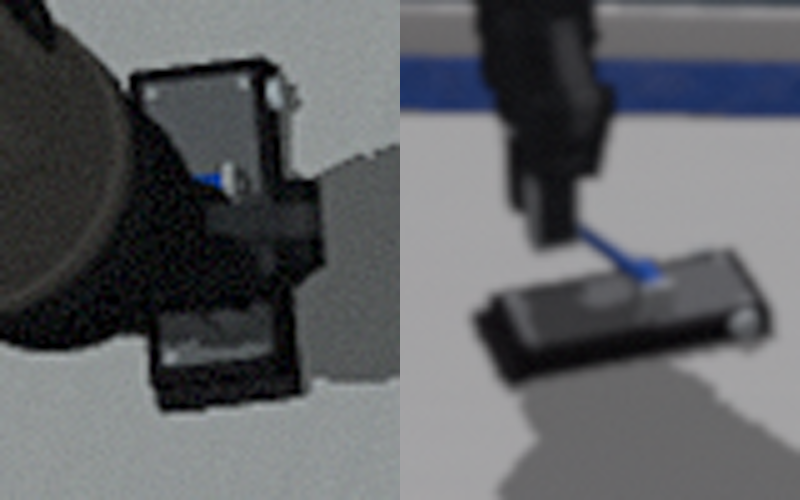

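Call:
carry_out(
  dr=[
    [0, 0, 0],
    [0, 0, 0],
    [0, 0, 0],
    [0, 0, 0],
  ],
  travel=[
    [0, 0.25, -0.25],
    [0, 0.25, -0.25],
    [0, 0, 0],
    [0, 0, 0],
  ],
  fingers=[0.85, 0.85, 0.85, 0.85],
)

```text
time: 5.92
tool_pos: [483.8, 204.9, 78.6]
orientation: [3.141, -0.0, 1.655]
contact_force: [-0.0, 0.7, -1.4]
gripper_width: 0.269
```

Run:
```python
from h import *
T=manip.capture("top");S=manip.capture("side")
a=cv2.resize(T["color"][170:270,175:255],None,fx=5,fy=5,interpolation=cv2.INTER_CUBIC)
b=cv2.resize(S["color"][130:230,260:340],None,fx=5,fy=5,interpolation=cv2.INTER_CUBIC)
cv2.imwrite("pics/c6.png",np.hstack([a,b])[:,:,::-1])
go([459,203,32],1.656)
```

```text
t 6.025 pos [483.72 204.86  78.56] rpy [ 3.14 -0.    1.65] F [ 1.09  0.27 -1.13] w 0.2722921603179078
travel cm now-frame [ 0.02 -2.48  4.66] target-frame [ 0.03 -2.48  4.66] dr [ 0. -0. -0.]
```

View pics/c6.png

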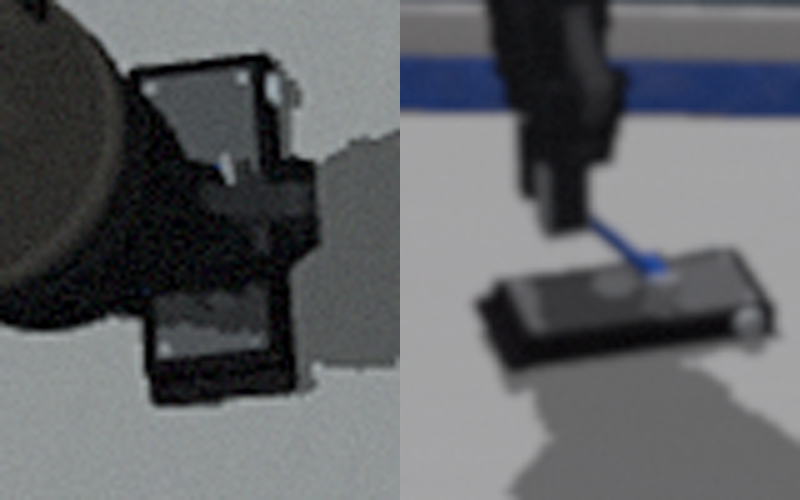

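The frame's bottom edge has now lifted off the table, so the leg is at its stop. I'll ease back and release.

Call:
carry_out(
  dr=[
    [0, 0, 0],
    [0, 0, 0],
    [0, 0, 0],
    [0, 0, 0],
    [0, 0, 0],
  ],
  travel=[
    [0, -0.25, 0.25],
    [0, -0.25, 0.25],
    [0, -0.05, 0.05],
    [0, 0, 0],
    [0, 0, 0],
  ],
  fingers=[0.85, 0.85, 0.85, 0.85, 0.6],
)

```text
time: 6.65
tool_pos: [478.4, 204.5, 73.3]
orientation: [3.141, -0.0, 1.655]
contact_force: [-0.6, -0.2, -0.5]
gripper_width: 0.401
```

Call:
carry_out(
  dr=[
    [0, 0, 0],
    [0, 0, 0],
    [0, 0, 0],
    [0, 0, 0],
    [0, 0, 0],
  ],
  travel=[
    [0, 0, 0],
    [0, 0, -2],
    [0, 0, -5],
    [0, 1, -5],
    [0, 4, 0],
  ],
  fingers=[0.4, 0.4, 0.2, 0, 0],
)

```text
time: 7.28
tool_pos: [529.6, 210.1, 198.0]
orientation: [3.135, -0.004, 1.656]
contact_force: [1.0, 0.8, -0.3]
gripper_width: 1.0
```

Call:
carry_out(
  dr=[
    [0, 0, 0],
    [0, 0, 0],
    [0, 0, 0],
  ],
  travel=[
    [0, 6, 0],
    [-3, 5.2, 0],
    [-6, 0, 0],
  ],
  fingers=[0, 0, 0],
)

```text
time: 7.65
tool_pos: [650.2, 130.4, 192.4]
orientation: [3.14, -0.001, 1.659]
contact_force: [-0.8, -1.8, -1.1]
gripper_width: 1.004
```

Run:
```python
from h import *
T=manip.capture("top");S=manip.capture("side")
a=cv2.resize(T["color"][170:270,175:255],None,fx=5,fy=5,interpolation=cv2.INTER_CUBIC)
b=cv2.resize(S["color"][130:230,260:340],None,fx=5,fy=5,interpolation=cv2.INTER_CUBIC)
cv2.imwrite("pics/c7.png",np.hstack([a,b])[:,:,::-1])
go([459,203,32],1.656)
```

```text
t 7.75 pos [648.89 117.95 192.77] rpy [-3.14  0.01  1.64] F [ 0.29 -0.45 -0.18] w 1.0008104035513414
travel cm now-frame [  9.96 -18.32  16.02] target-frame [ 10.09 -18.2   16.08] dr [-0.    0.01 -0.01]
```

View pics/c7.png

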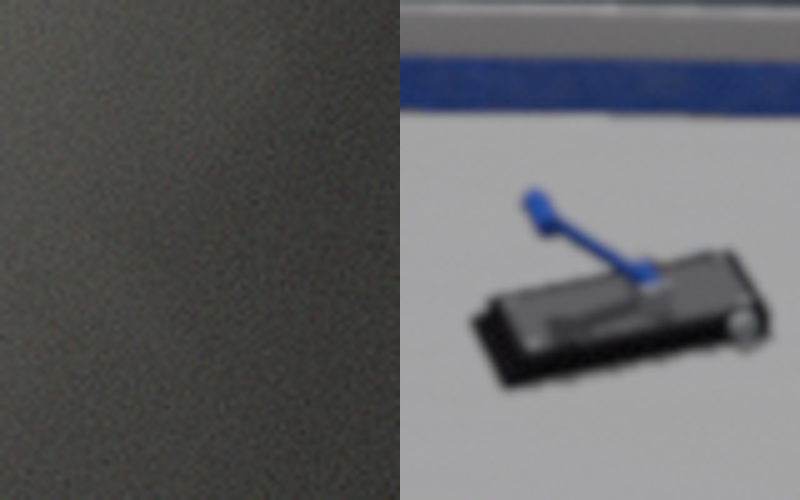

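Run:
```python
from h import *
T=manip.capture("top");S=manip.capture("side")
crop(S["color"],265,160,80,50,9,"pics/c8.png")
for uv in((328.2,195.1),(328,194.5)): print(onplane(S,uv,10))
m=cv2.inRange(S["color"],(0,0,0),(52,52,52));z=np.zeros_like(m);z[165:212,270:338]=m[165:212,270:338]
c=max(cv2.findContours(z,0,1)[0],key=cv2.contourArea)
p=c.reshape(-1,2);print("lowest",p[p[:,1].argmax()],"left",p[p[:,0].argmin()],"right",p[p[:,0].argmax()])
cv2.imwrite("pics/top8.png",T["color"][:,:,::-1])
```

```text
[558.76 184.08  10.  ]
[558.9  186.24  10.  ]
lowest [281 206] left [276 194] right [325 197]
```

View pics/c8.png

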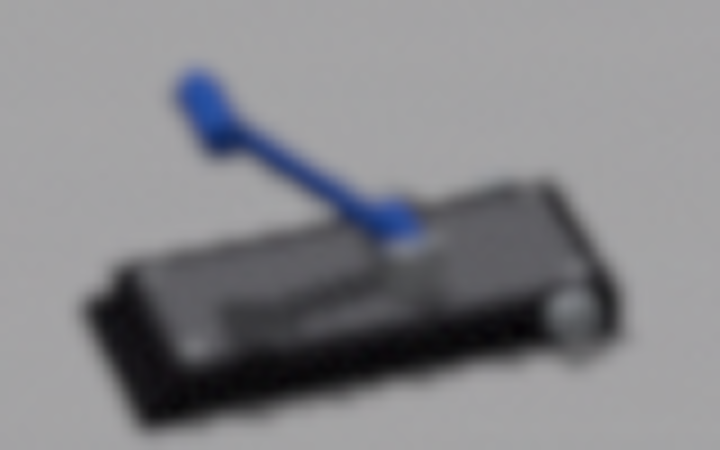

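View pics/top8.png

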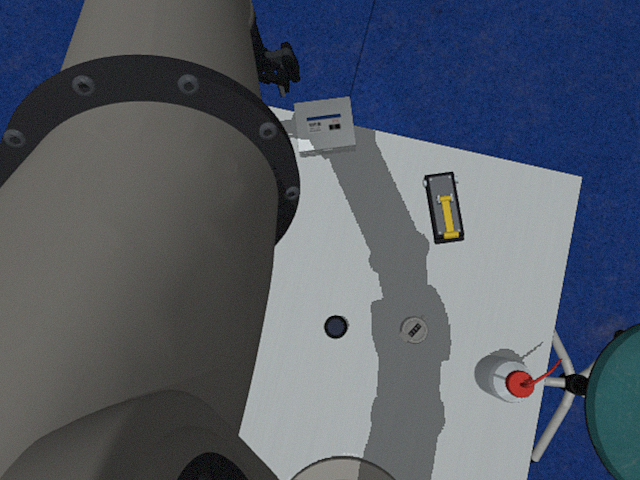

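The elevated arm hides the blue chart from the top camera, so I'll swing it aside for a two-view measurement of the buttons.

Call:
carry_out(
  dr=[
    [0, 0, 0],
    [0, 0, 0],
    [0, 0, 0],
    [0, 0, 0],
    [0, 0, 0],
  ],
  travel=[
    [5.8, -2, 0],
    [5.8, -2, 0],
    [5.8, -2, 0],
    [5.8, -2, 0],
    [5.8, -2, 0],
  ],
  fingers=[0, 0, 0, 0, 0],
)

```text
time: 8.48
tool_pos: [520.7, 412.4, 193.5]
orientation: [-3.142, -0.001, 1.658]
contact_force: [0.3, -0.1, 0.6]
gripper_width: 1.004
```

Call:
carry_out(
  dr=[
    [0, 0, 0],
    [0, 0, 0],
  ],
  travel=[
    [5.8, -2, 0],
    [4, 0, 0],
  ],
  fingers=[0, 0],
)

```text
time: 8.72
tool_pos: [489.8, 510.4, 193.4]
orientation: [-3.14, -0.003, 1.662]
contact_force: [0.5, -0.2, -0.7]
gripper_width: 0.997
```

Run:
```python
from h import *
T=manip.capture("top");S=manip.capture("side")
crop(T["color"],175,165,80,100,6,"pics/c9.png")
go([459,203,32],1.656)
```

```text
t 8.825 pos [489.41 512.77 192.92] rpy [-3.14 -0.    1.67] F [-1.2   1.15  0.54] w 1.0004451318161451
travel cm now-frame [-30.62  -5.92  15.97] target-frame [-30.61  -5.67  16.09] dr [-0.   -0.    0.01]
```

View pics/c9.png

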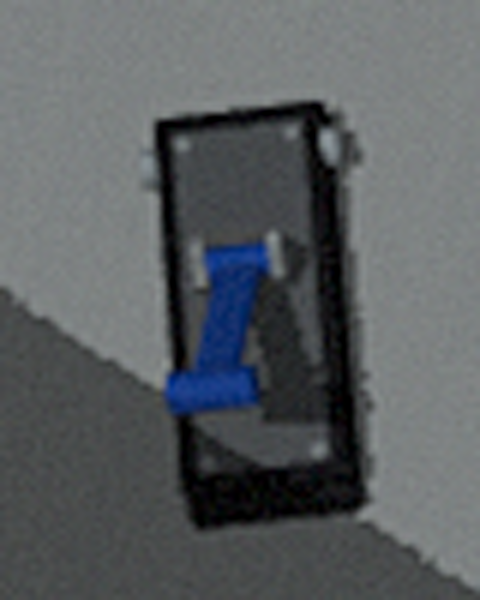

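Run:
```python
from h import *
T=manip.capture("top");S=manip.capture("side")
f=lambda x,y:(175+x/6,165+y/6)
g=lambda x,y:(265+x/9,160+y/9)
print("buttons",onplane(T,f(150,168),12),onplane(T,f(332,147),12), "near btn tri",tri(T,f(335,147),S,g(573,318)))
print("foot",tri(T,f(213,390),S,g(210,112)),"hinge",tri(T,f(238,258),S,g(400,222)))
print("TL,TR",onplane(T,f(155,122),14),onplane(T,f(322,103),14))
print("BL",onplane(T,f(190,525),3))
```

```text
buttons [550.44 236.41  12.  ] [555.46 183.56  12.  ] near btn tri (array([557.81, 183.13,   9.67]), np.float64(3.422941770253699))
foot (array([477.13, 202.03,  66.84]), np.float64(4.0162272269478185)) hinge (array([521.94, 206.37,  26.71]), np.float64(3.7903479666278606))
TL,TR [563.55 234.72  14.  ] [568.07 186.22  14.  ]
BL [447.46 224.75   3.  ]
```

```bash
python3 - <<'E'
from h import *
S=manip.capture("side")
im=cv2.imread("pics/c2.png")
for z in(57,61,65,69):
  for tcp in((458,204,71),):
    for yy in(-21,-35):
      print(z,yy,[(proj(S,(458+dx,204+yy,z))[0]-[260,130])*5+[400,0] for dx in(-11,11)])
for z in(17,20,24):
  for yy in(-11,-25): print(z,yy,[(proj(S,(458+dx,203+yy,z))[0]-[260,130])*5+[400,0] for dx in(-11,11)])
E
python3 - <<'E'
import cv2
a=cv2.imread("pics/c2.png")[150:400,400:600];b=cv2.imread("pics/c3.png")[150:400,400:600]
import numpy as np
cv2.imwrite("pics/c10.png",cv2.resize(np.hstack([a,b]),None,fx=2,fy=2))
E
```

```text
57 -21 [array([472.97, 269.65]), array([527.16, 262.35])]
57 -35 [array([479.5 , 289.45]), array([534.18, 282.01])]
61 -21 [array([472.52, 261.35]), array([526.84, 254.07])]
61 -35 [array([479.07, 281.12]), array([533.88, 273.7 ])]
65 -21 [array([472.08, 253.01]), array([526.53, 245.75])]
65 -35 [array([478.64, 272.75]), array([533.58, 265.34])]
69 -21 [array([471.63, 244.63]), array([526.22, 237.39])]
69 -35 [array([478.2 , 264.34]), array([533.28, 256.95])]
17 -11 [array([473.21, 337.79]), array([525.84, 330.45])]
17 -25 [array([479.56, 357.64]), array([532.64, 350.16])]
20 -11 [array([472.89, 331.87]), array([525.61, 324.54])]
20 -25 [array([479.24, 351.7 ]), array([532.42, 344.23])]
24 -11 [array([472.46, 323.94]), array([525.3 , 316.62])]
24 -25 [array([478.82, 343.75]), array([532.13, 336.29])]
```

View pics/c10.png

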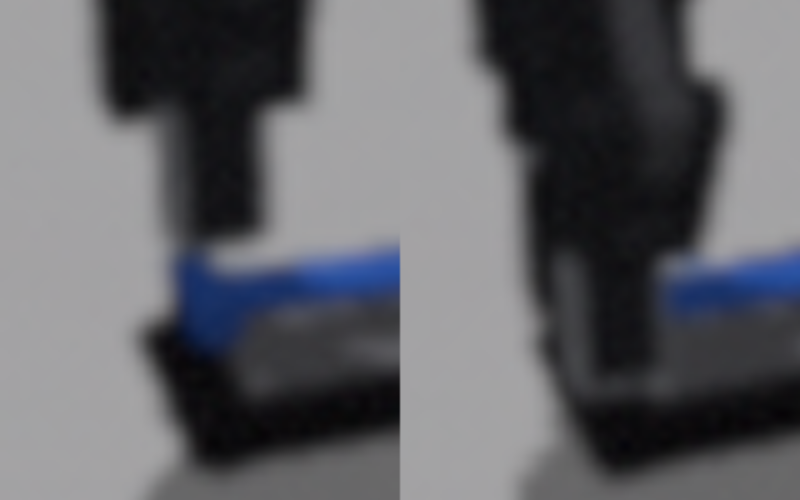

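Run:
```python
from h import *
go([555,209.5,100],1.661)
```

```text
t 8.975 pos [494.34 504.82 192.91] rpy [-3.14  0.    1.66] F [ 0.13 -0.69 -0.25] w 0.9995637922656222
travel cm now-frame [-29.93   3.53   9.31] target-frame [-29.96   3.38   9.29] dr [-0.    0.   -0.01]
```

Call:
carry_out(
  dr=[
    [0, 0, 0],
    [0, 0, 0],
    [0, 0, 0],
    [0, 0, 0],
    [0, 0, 0],
  ],
  travel=[
    [-5.9, 0.7, 0.8],
    [-5.9, 0.7, 0.8],
    [-5.9, 0.7, 0.8],
    [-5.9, 0.7, 0.8],
    [-5.9, 0.7, 0.8],
  ],
  fingers=[0, 0, 0, 0, 0],
)

```text
time: 9.6
tool_pos: [554.9, 210.2, 153.4]
orientation: [3.141, 0.0, 1.653]
contact_force: [0.3, -0.4, -1.1]
gripper_width: 0.998
```

Call:
carry_out(
  dr=[
    [0, 0, 0],
    [0, 0, 0],
    [0, 0, 0],
  ],
  travel=[
    [0, 0, 4],
    [0, 0, 0],
    [0, 0, 0],
  ],
  fingers=[0, 0, 0],
)

```text
time: 9.98
tool_pos: [554.9, 214.4, 114.2]
orientation: [3.141, -0.001, 1.655]
contact_force: [-0.1, -0.0, 0.1]
gripper_width: 0.997
```

Run:
```python
from h import *
go([555,209.5,16],1.661)
```

```text
t 9.975 pos [554.87 214.45 114.22] rpy [ 3.14 -0.    1.66] F [-0.08 -0.01  0.05] w 0.9971382285402522
travel cm now-frame [-0.5  -0.04  9.82] target-frame [-0.49 -0.03  9.82] dr [ 0.   -0.   -0.01]
```

Call:
carry_out(
  dr=[
    [0, 0, 0],
    [0, 0, 0],
    [0, 0, 0],
    [0, 0, 0],
    [0, 0, 0],
  ],
  travel=[
    [-0.5, 0, 2],
    [0, 0, 3],
    [0, 0, 2.5],
    [0, 0, 1.8],
    [0, 0, 0.5],
  ],
  fingers=[0, 0, 0, 0, 0],
)

```text
time: 10.6
tool_pos: [554.9, 209.5, 14.9]
orientation: [-3.141, -0.0, 1.656]
contact_force: [0.2, 0.1, 0.7]
gripper_width: 0.999
```

Call:
carry_out(
  dr=[
    [0, 0, 0],
  ],
  travel=[
    [0, 0, 0],
  ],
  fingers=[0],
)

```text
time: 10.72
tool_pos: [555.4, 209.3, 15.6]
orientation: [3.141, -0.0, 1.655]
contact_force: [0.5, -0.8, 0.6]
gripper_width: 0.999
```

Run:
```python
from h import *
S=manip.capture("side");crop(S["color"],260,120,90,85,8,"pics/c11.png")
go([555,209.5,16],1.661)
```

```text
t 10.775 pos [555.67 209.27  15.96] rpy [ 3.14 -0.    1.66] F [-0.54 -0.43 -0.27] w 0.997255379796624
travel cm now-frame [ 0.03 -0.06 -0.  ] target-frame [ 0.03 -0.06 -0.  ] dr [ 0.   -0.   -0.01]
```

View pics/c11.png

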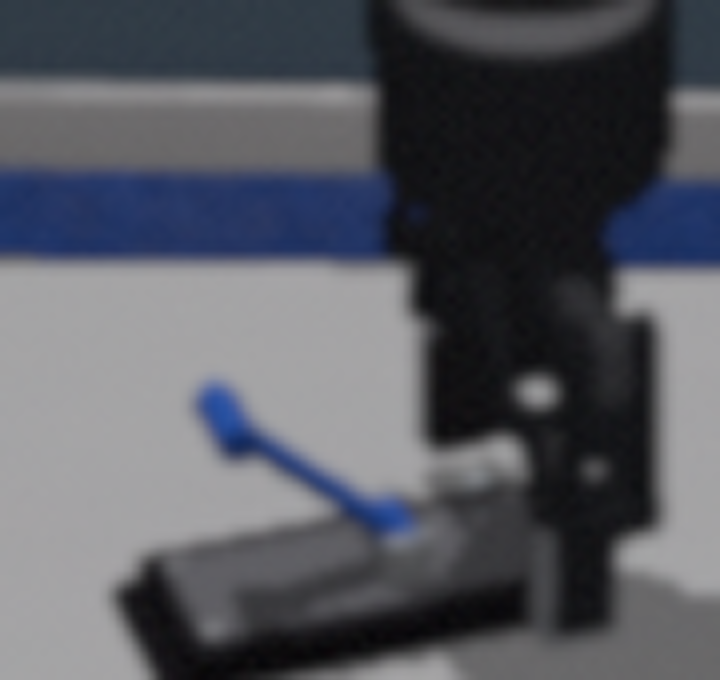

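Run:
```python
from h import *
S=manip.capture("side")
for z in(2,6,10,14):
  for yy in(-42.5,-50,-57):print(z,yy,[(proj(S,(555+dx,209.3+yy,z))[0]-[260,120])*8 for dx in(-11,11)])
print((proj(S,(557.6,180.6,10))[0]-[260,120])*8)
```

```text
2 -42.5 [array([506.98, 671.97]), array([588.97, 660.13])]
2 -50 [array([514.24, 689.01]), array([596.61, 677.06])]
2 -57 [array([521.09, 705.08]), array([603.8, 693. ])]
6 -42.5 [array([507.19, 659.56]), array([589.37, 647.74])]
6 -50 [array([514.48, 676.58]), array([597.03, 664.65])]
6 -57 [array([521.34, 692.63]), array([604.24, 680.57])]
10 -42.5 [array([507.4 , 647.09]), array([589.77, 635.3 ])]
10 -50 [array([514.71, 664.1 ]), array([597.45, 652.18])]
10 -57 [array([521.59, 680.12]), array([604.68, 668.09])]
14 -42.5 [array([507.62, 634.57]), array([590.18, 622.8 ])]
14 -50 [array([514.94, 651.55]), array([597.87, 639.65])]
14 -57 [array([521.84, 667.55]), array([605.13, 655.54])]
[544.72 609.07]
```

Call:
carry_out(
  dr=[
    [0, 0, 0],
    [0, 0, 0],
    [0, 0, 0],
  ],
  travel=[
    [0, -0.25, 0.3],
    [0, 0, 0.2],
    [0, 0, 0],
  ],
  fingers=[0.24, 0.24, 0.24],
)

```text
time: 11.2
tool_pos: [552.4, 208.6, 10.0]
orientation: [-3.141, 0.0, 1.655]
contact_force: [-0.1, -0.5, -0.0]
gripper_width: 0.76
```

Run:
```python
from h import *
S=manip.capture("side");crop(S["color"],260,120,90,85,8,"pics/c12.png")
go([555,209.5,16],1.661)
for z in(-4,2,6,10):
  for yy in(-32.5,-40):print(z,yy,[(proj(S,(553+dx,209.3+yy,z))[0]-[260,120])*8 for dx in(-11,11)])
```

```text
t 11.25 pos [552.54 208.67  10.08] rpy [-3.14 -0.    1.65] F [ 0.01 -0.18 -0.22] w 0.7562648481862427
travel cm now-frame [ 0.06  0.25 -0.59] target-frame [ 0.06  0.25 -0.59] dr [-0.   -0.   -0.01]
-4 -32.5 [array([489.69, 669.03]), array([570.98, 657.31])]
-4 -40 [array([496.81, 685.9 ]), array([578.46, 674.07])]
2 -32.5 [array([489.95, 650.56]), array([571.51, 638.88])]
2 -40 [array([497.1, 667.4]), array([579.02, 655.6 ])]
6 -32.5 [array([490.13, 638.18]), array([571.87, 626.51])]
6 -40 [array([497.29, 655.  ]), array([579.4 , 643.21])]
10 -32.5 [array([490.3 , 625.74]), array([572.23, 614.1 ])]
10 -40 [array([497.48, 642.53]), array([579.78, 630.77])]
```

View pics/c12.png

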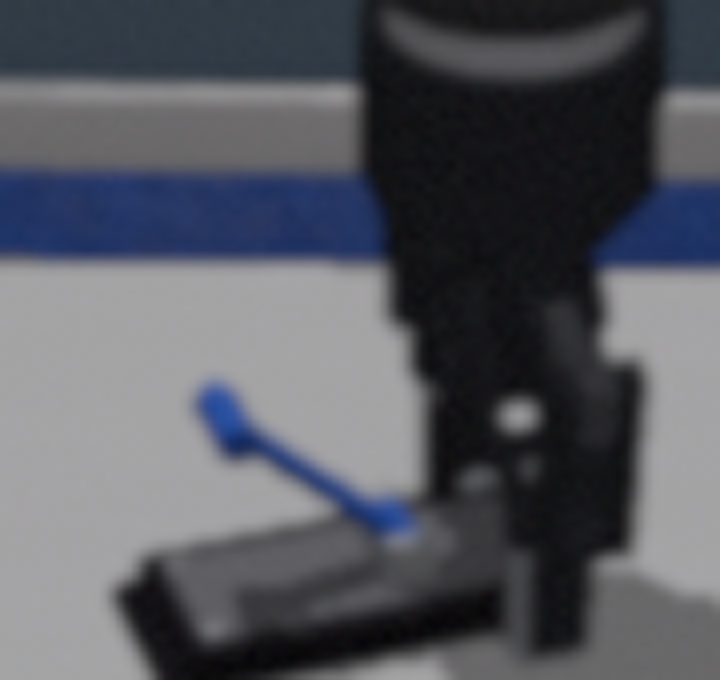

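Call:
carry_out(
  dr=[
    [0, 0, 0],
    [0, 0, 0],
    [0, 0, 0],
    [0, 0, 0],
  ],
  travel=[
    [0, 0, 0],
    [0, 0, 0],
    [0, 0, 0],
    [0, 0, 0],
  ],
  fingers=[0.28, 0.32, 0.4, 0.4],
  squeeze=30,
)

```text
time: 11.75
tool_pos: [552.8, 209.2, 10.6]
orientation: [3.141, -0.001, 1.655]
contact_force: [-1.4, 2.0, 4.8]
gripper_width: 0.662
```

Run:
```python
from h import *
S=manip.capture("side");crop(S["color"],260,120,90,85,8,"pics/c13.png")
go([555,209.5,16],1.661)
```

```text
t 11.8 pos [552.77 209.16  10.62] rpy [ 3.14 -0.    1.66] F [-1.41  1.26  5.17] w 0.666814650454479
travel cm now-frame [ 0.02  0.23 -0.54] target-frame [ 0.01  0.23 -0.54] dr [ 0.   -0.   -0.01]
```

View pics/c13.png

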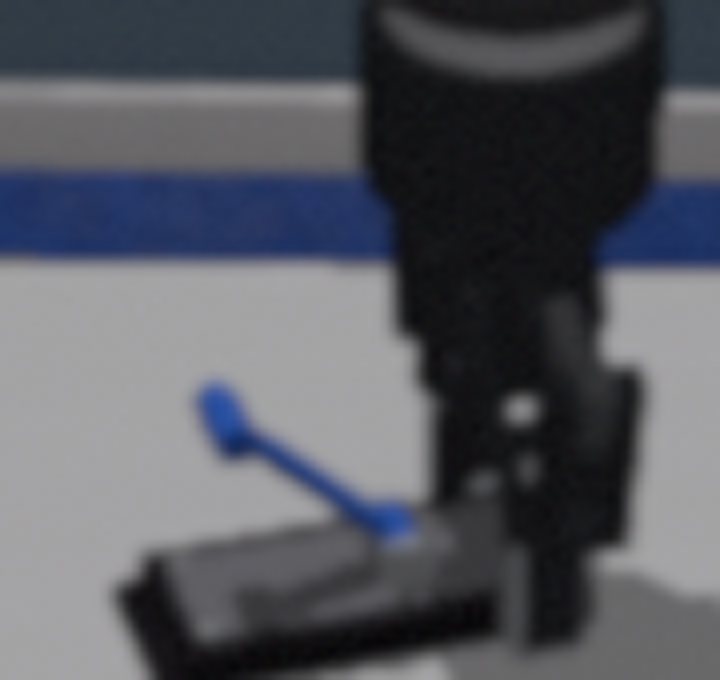

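Call:
carry_out(
  dr=[
    [0, 0, 0],
    [0, 0, 0],
    [0, 0, 0],
    [0, 0, 0],
    [0, 0, 0],
  ],
  travel=[
    [0, -0.25, -1.8],
    [0, -0.7, -1.8],
    [0, -1.0, -1.5],
    [0, -1.15, -1.5],
    [0, -1.5, -1.1],
  ],
  fingers=[0.4, 0.4, 0.4, 0.4, 0.4],
)

```text
time: 12.42
tool_pos: [506.8, 205.0, 88.7]
orientation: [3.139, -0.001, 1.655]
contact_force: [1.6, 0.5, 1.4]
gripper_width: 0.664
```

Call:
carry_out(
  dr=[
    [0, 0, 0],
    [0, 0, 0],
  ],
  travel=[
    [0, -1.55, -1.0],
    [0, 0, 0],
  ],
  fingers=[0.4, 0.4],
)

```text
time: 12.68
tool_pos: [490.3, 203.6, 98.0]
orientation: [3.141, -0.0, 1.656]
contact_force: [0.7, -0.0, 1.4]
gripper_width: 0.662
```

Run:
```python
from h import *
S=manip.capture("side");crop(S["color"],240,90,110,115,5,"pics/c14.png")
go([555,209.5,16],1.661)
```

```text
t 12.725 pos [491.07 203.65  97.59] rpy [ 3.14 -0.    1.66] F [ 0.72 -0.07  0.88] w 0.6604703463755718
travel cm now-frame [0.04 6.41 8.16] target-frame [0.01 6.42 8.16] dr [ 0.   -0.   -0.01]
```

View pics/c14.png

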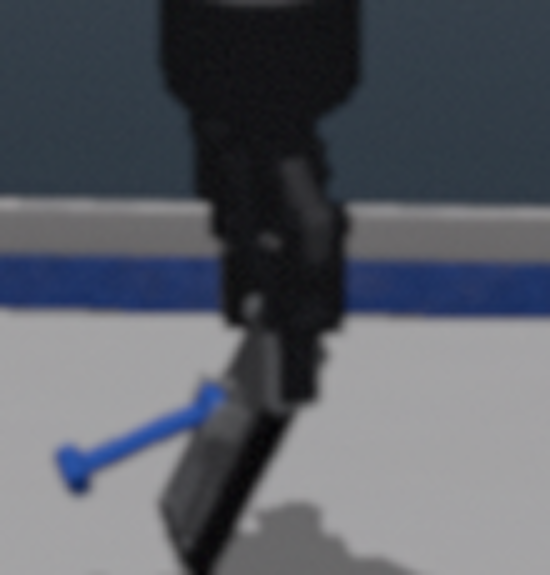

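Call:
carry_out(
  dr=[
    [0, 0, 0],
    [0, 0, 0],
    [0, 0, 0],
    [0, 0, 0],
    [0, 0, 0],
  ],
  travel=[
    [0, -1.3, -0.5],
    [0, -1.3, -0.3],
    [0, -1.35, -0.1],
    [0, -1.35, 0],
    [0, 0, 0],
  ],
  fingers=[0.4, 0.4, 0.4, 0.4, 0.4],
)

```text
time: 13.35
tool_pos: [436.6, 199.3, 106.2]
orientation: [-3.14, -0.0, 1.656]
contact_force: [-0.5, 1.5, 5.7]
gripper_width: 0.661
```

Run:
```python
from h import *
S=manip.capture("side");crop(S["color"],240,90,110,115,5,"pics/c15.png")
go([555,209.5,16],1.661)
```

```text
t 13.4 pos [437.23 199.34 106.28] rpy [-3.14 -0.    1.66] F [-0.66  1.03  5.93] w 0.6624844162283523
travel cm now-frame [ 0.01 11.83  9.02] target-frame [-0.05 11.82  9.03] dr [-0. -0. -0.]
```

View pics/c15.png

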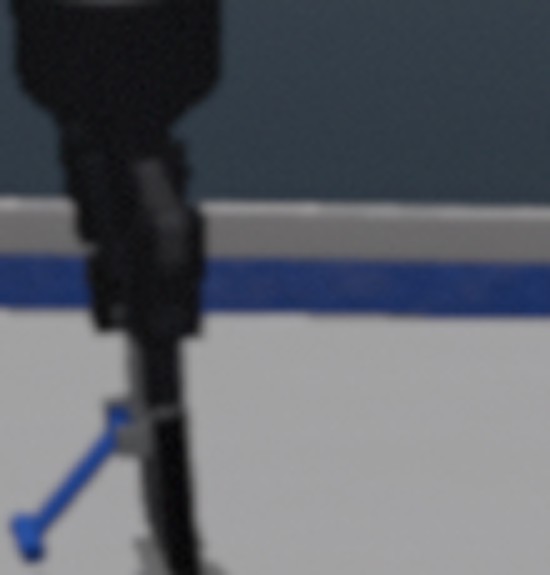

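Call:
carry_out(
  dr=[
    [0, 0, 0],
    [0, 0, 0],
    [0, 0, 0],
    [0, 0, 0],
    [0, 0, 0],
  ],
  travel=[
    [0, -0.9, 0.12],
    [0, -0.9, 0.2],
    [0, -0.8, 0.27],
    [0, -0.5, 0.2],
    [0, 0, 0],
  ],
  fingers=[0.4, 0.4, 0.4, 0.4, 0.4],
)

```text
time: 14.02
tool_pos: [406.3, 197.1, 98.6]
orientation: [-3.141, -0.001, 1.656]
contact_force: [-4.4, 2.5, 10.9]
gripper_width: 0.663
```

Run:
```python
from h import *
S=manip.capture("side");crop(S["color"],220,110,110,115,5,"pics/c16.png")
T=manip.capture("top");crop(T["color"],170,190,110,110,5,"pics/t16.png")
go([555,209.5,16],1.661)
```

```text
t 14.125 pos [406.21 197.09  98.54] rpy [-3.14 -0.    1.66] F [-3.67  3.05 10.67] w 0.6640884006810579
travel cm now-frame [-0.04 14.94  8.23] target-frame [-0.1  14.93  8.25] dr [-0. -0. -0.]
```

View pics/c16.png

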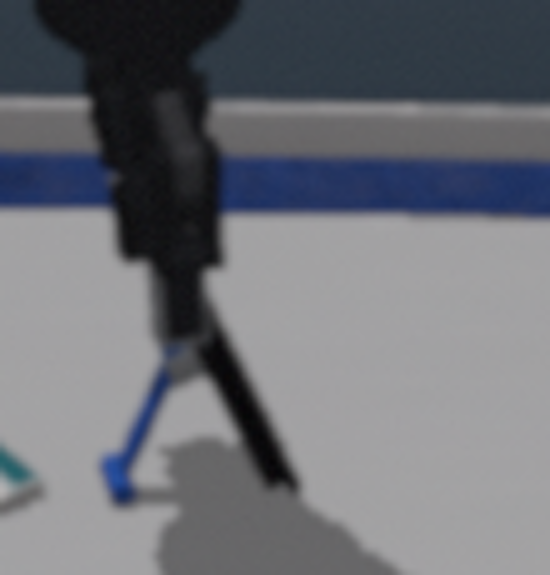

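Call:
carry_out(
  dr=[
    [0, 0, 0],
    [0, 0, 0],
    [0, 0, 0],
  ],
  travel=[
    [0, 0.05, -0.15],
    [0, 0, -0.05],
    [0, 0, 0],
  ],
  fingers=[0.4, 0.4, 0.4],
)

```text
time: 14.5
tool_pos: [407.5, 195.8, 99.8]
orientation: [-3.14, 0.001, 1.655]
contact_force: [-0.4, -0.6, 0.0]
gripper_width: 0.665
```

Run:
```python
from h import *
go([555,209.5,16],1.661)
S=manip.capture("side")
f=lambda x,y:(220+x/5,110+y/5)
print("foot@6",onplane(S,f(118,480),6),"lip near",onplane(S,f(285,490),0))
```

```text
t 14.5 pos [407.47 195.77  99.76] rpy [-3.14  0.    1.65] F [-0.4  -0.63  0.03] w 0.6651118559461194
travel cm now-frame [ 0.14 14.83  8.36] target-frame [ 0.04 14.82  8.38] dr [-0.    0.   -0.01]
foot@6 [382.31 192.93   6.  ] lip near [448.59 178.26   0.  ]
```

View pics/t16.png

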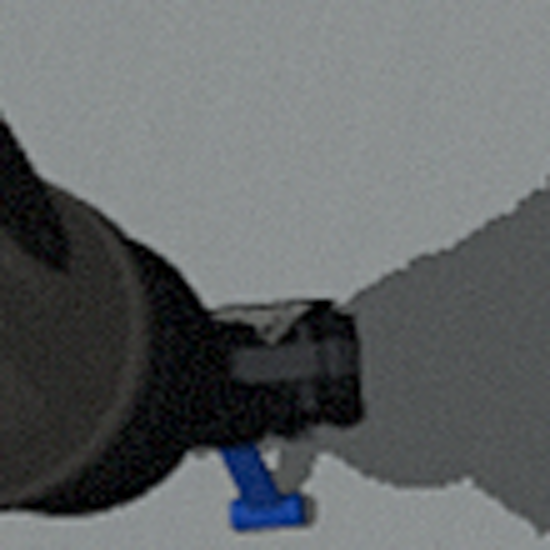

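Call:
carry_out(
  dr=[
    [0, 0, 0],
    [0, 0, 0],
  ],
  travel=[
    [0, -0.03, 0.08],
    [0, 0, 0],
  ],
  fingers=[0.4, 0.4],
)

```text
time: 14.8
tool_pos: [407.2, 195.9, 99.5]
orientation: [-3.14, 0.001, 1.655]
contact_force: [-3.3, -2.1, 6.5]
gripper_width: 0.662
```

Run:
```python
from h import *
S=manip.capture("side");crop(S["color"],220,110,110,115,5,"pics/c17.png")
go([555,209.5,16],1.661)
```

```text
t 14.85 pos [407.24 195.95  99.52] rpy [-3.14  0.    1.65] F [-3.95 -1.43  5.98] w 0.6615497767356086
travel cm now-frame [ 0.12 14.85  8.33] target-frame [ 0.02 14.84  8.35] dr [-0.    0.   -0.01]
```

View pics/c17.png

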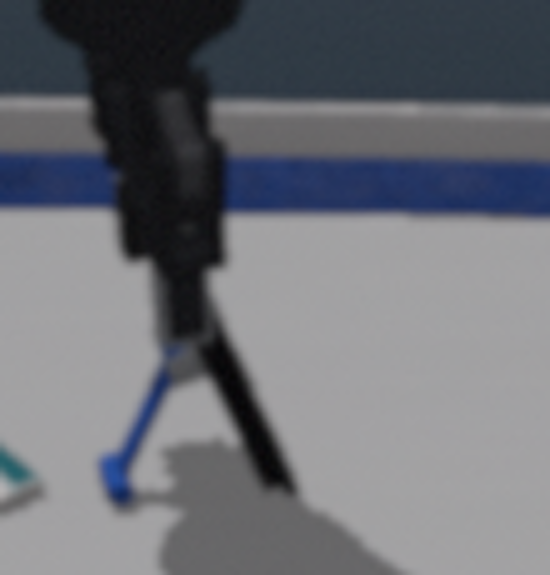

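Call:
carry_out(
  dr=[
    [0, 0, 0],
    [0, 0, 0],
    [0, 0, 0],
    [0, 0, 0],
    [0, 0, 0],
  ],
  travel=[
    [0, 0.03, -0.04],
    [0, 0, 0],
    [0, 0, 0],
    [0, 0, 0],
    [0, 0, 0],
  ],
  fingers=[0.4, 0.28, 0.15, 0, 0],
  squeeze=20,
)

```text
time: 15.48
tool_pos: [408.1, 196.6, 99.8]
orientation: [3.142, -0.0, 1.655]
contact_force: [0.5, -0.4, -0.1]
gripper_width: 1.002
```

Run:
```python
from h import *
S=manip.capture("side");crop(S["color"],220,110,110,115,5,"pics/c18.png")
go([555,209.5,16],1.661)
```

```text
t 15.525 pos [408.1  196.55  99.79] rpy [ 3.14 -0.    1.66] F [ 0.08  0.52 -0.09] w 0.9982676416229125
travel cm now-frame [ 0.05 14.75  8.38] target-frame [-0.03 14.75  8.38] dr [ 0.   -0.   -0.01]
```

View pics/c18.png

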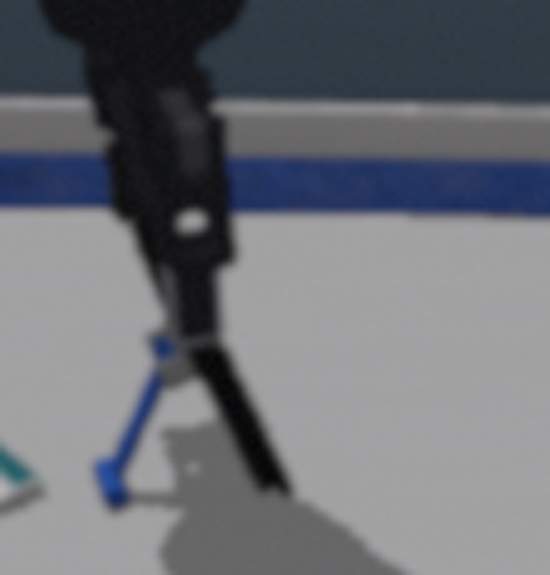

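The frame is standing with the fingers open. I'll go straight up, then aside.

Call:
carry_out(
  dr=[
    [0, 0, 0],
    [0, 0, 0],
    [0, 0, 0],
    [0, 0, 0],
    [0, 0, 0],
  ],
  travel=[
    [0, 0, -1],
    [0, 0, -2],
    [0, 0, -4],
    [0, 0, -5],
    [0, 0, -2],
  ],
  fingers=[0, 0, 0, 0, 0],
)

```text
time: 16.15
tool_pos: [409.2, 197.1, 243.4]
orientation: [3.137, -0.003, 1.655]
contact_force: [-0.1, -0.9, -0.3]
gripper_width: 1.0
```

Call:
carry_out(
  dr=[
    [0, 0, 0],
    [0, 0, 0],
    [0, 0, 0],
    [0, 0, 0],
    [0, 0, 0],
  ],
  travel=[
    [3, 0, 0],
    [5, 0, 0],
    [5, 0, 0],
    [5, 0, 0],
    [5, 0, 0],
  ],
  fingers=[0, 0, 0, 0, 0],
)

```text
time: 16.77
tool_pos: [388.6, 427.1, 240.6]
orientation: [3.141, -0.0, 1.655]
contact_force: [1.1, -0.2, 0.5]
gripper_width: 1.0
```

Run:
```python
from h import *
S=manip.capture("side");T=manip.capture("top")
a=cv2.resize(S["color"][130:230,210:310],None,fx=4,fy=4);b=cv2.resize(T["color"][210:310,160:260],None,fx=4,fy=4)
cv2.imwrite("pics/c19.png",np.hstack([a,b])[:,:,::-1]);cv2.imwrite("pics/top19.png",T["color"][:,:,::-1])
go([555,209.5,16],1.661)
```

```text
t 16.875 pos [386.13 431.7  240.4 ] rpy [-3.14 -0.    1.66] F [-0.47 -0.31  0.21] w 0.9997298124833591
travel cm now-frame [-23.75  14.79  22.35] target-frame [-23.65  14.82  22.44] dr [-0. -0.  0.]
```

View pics/c19.png

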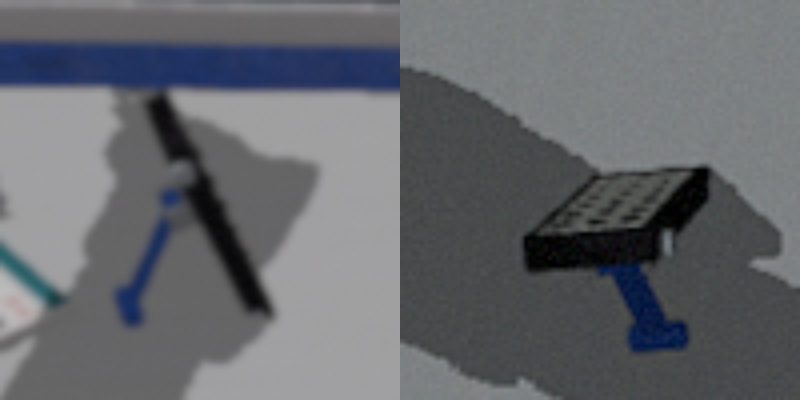

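View pics/top19.png

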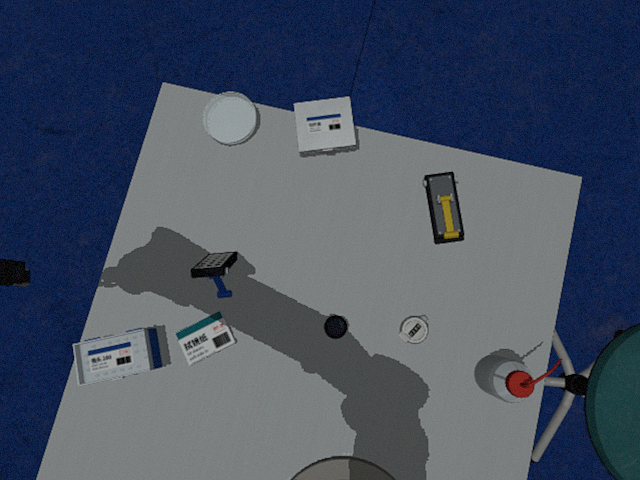

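Run:
```python
from h import *
S=manip.capture("side");T=manip.capture("top")
foot=tri(T,(224.5,293.8),S,(242.5,206.3));btn=tri(T,(227,270.5),S,(255,173.8))
lip=onplane(S,(210+265/4,130+314/4),0)
print("foot",foot,"button",btn,"lip",lip)
```

```text
foot (array([378.05, 191.72,   6.53]), np.float64(3.752272350945381)) button (array([407.25, 167.33,  97.32]), np.float64(1.2964038299038643)) lip [446.78 176.96   0.  ]
```

Foot height is 6.5 mm (should be 6) and button height 97.3 mm (should be 97), so the pose is right. I'll hand in.

Run:
```python
from workcell import manip
print(manip.hand_in())
```

```text
the job is handed in; nothing more can be done
None
```

I swung the blue leg out to its stop and stood the blue chart upright, leaning back on the leg toward the robot. I handed the job in at about 17 s, with the gripper clear of everything.

- **Opening the leg:** I gripped the foot by its ends and lifted it along its arc until the frame's bottom edge came off the table, which showed the leg was at its stop. After easing back and letting go, I measured the foot at z 66.8 mm, where 66.8 mm is expected fully open.
- **Standing the frame:** I gripped the two side buttons, raised the frame about its bottom edge and past vertical until the foot landed. Then I released it and moved straight up and aside.
- **Last checks:** After release, the foot was at z 6.5 mm (6 expected) and the near button at z 97.3 mm (97 expected at 109 degrees). The foot-to-lip distance came out about 69 mm, against 72 mm computed.
- **Yellow chart:** It looked unmoved in the last top view, at the same pixels as at the start.
- **Disagreements:** The two camera views disagreed by up to about 4 mm on some points, including the foot. I confirmed both grasps by the jaw opening, and each was within about 1.5 mm of the expected width.
- **Forces:** The highest force I saw was about 11 N, while pressing the foot onto the table.

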